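# Serve the fired coaster from the craft oven onto the stone slab with the spatula

## Robot

A 6-joint arm with a two-finger parallel gripper is mounted at the origin on the work surface. World frame = base frame: x ahead of the robot, y to its left, z up, the work surface at z = 0. Lengths are in m, angles in rad, forces in N, time in s.
With the tool pointing down it reaches from about 0.225 to 0.875 m from the base axis. Payload 3.4 kg.
Tool frame: the origin (TCP) lies at the very end of the fingers, on their centre line; the grasp point (between the pads) lies manip.grip_point_offset behind it (manip.grip_point_offset is the distance from the TCP to the grasp point, in m); z points along the fingers, y is the line along which they close (so a half turn about z gives the same grasp; the last joint's range is limited). The gripper opens to 85 mm and grips with 20 to 120 N. Pads are 22 mm wide; open, the fingers measure 114 mm over their backs; the gripper's body (76 mm by 85 mm) begins 54 mm behind the grasp point. The pads swing forward as they close: fully open they stand 13 mm farther back than shut.
Start: joints at [1.103, 0.276, 1.505, -0, 1.361, -0.121], TCP at [0.195, 0.541, 0.231] pointing down, gripper open.
Joint ranges: [-2.89, 2.89], [-0.75, 2.08], [0.22, 2.7], [-1.18, 4.32], [0.11, 2.71], [-2.7, 2.7]. Speed limits (rad/s): [2.57, 2.57, 3.14, 3.14, 3.14, 3.14].

## Interface

Orientations are given as a unit quaternion [w, x, y, z].
In Python, from rig import manip gives the robot as it stands.
- The arm moves only by the shell command python3 -m pendant 'ROWS' [FORCE]. ROWS is JSON, a list of rows, each an object of numbers: "jaw": the opening, from -1 (shut) to 1 (fully open); "tx", "ty", "tz": the shift along the world's x, y, z in cm; "ax", "ay", "az": the turn, a rotation vector about the world's x, y, z in degrees. In form: [{"jaw": .., "tx": .., "ty": .., "tz": .., "ax": .., "ay": .., "az": ..}, ...]. A call has 1 to 10 rows; each row is the pose to reach, as a shift and turn from the pose commanded when the call began; what a row does not reach only later rows make up. A row lasts 1/8 s, in which the tool goes at most 62.5 mm and 10.7 degrees, less where a joint would pass 70% of its speed; a pose out of reach is approached as far as the arm can. A call with a gripper value outside its range is refused whole. The fingers move at their own pace and stop on an object; FORCE is the grip in N (left out, the last holds). Time passes only in rows, so rows that repeat a pose let the fingers close. It gives the time, the measured TCP pose, the force, the opening and the grip force at its end, in the units of the state.
- manip.get_state(): the state, without advancing time (a new reading comes with each control period).
- manip.get_image(name): name is "side" or "top" or "wrist"; returns a dict with "pixels" (480x640x3 uint8, blue, green, red), "depth" (480x640 float32, m along the optical axis (not along the pixel's ray), 0 where there is no reading), "fx", "fy", "cx", "cy" (pixels), "pose" (4x4, takes a point from camera to world coordinates). Camera axes: x right, y down, z forward; pixel columns grow to the right and rows downward; lengths in m; the calibration is good to about 2 mm. A picture is of the moment at which its call begins.
- manip.sign_off(): hands the job in; it is judged then, once.
The state is a dict: "clock": time; "qpos": joint angles; "qd": joint speeds; "effort": joint torques, N m; "position": TCP position; "ee_rot": TCP orientation; "contact_force": force on the tool from outside, world axes, zero at the start; "moment": the same for the moment, N m; "width": finger opening in m; "gripper_force": force on a finger pad.
Only numpy, scipy, OpenCV 4.12 (cv2) and the standard library are available. Lean on these libraries where they do the work, as an engineer would, in place of code of your own. Each camera call takes 0.05 s, during which the arm holds its last target. There are 200 camera calls.

## Task

Pull the oven's tray all the way out by its wooden pull, slide the spatula under the clay coaster that lies on it, lift it clear and set it down gently, face up and flat, wholly on the dark stone slab. Do not touch the coaster with the gripper or let it drop; when it is down, stand the spatula back on the bare table, clear of slab and coaster, and let go. Leave the other things on the table where they are.

Things in the scene. Friction and masses are not known exactly. Their poses are not given: they have to be found in the camera images.
- tray_pull (a point): Grip point of the oven tray's pull: a wooden tongue on the front panel, 10 mm thick (side to side), 18 tall, 40 long; this point is mid height and thickness, 14 mm from its free end, 24 mm from the panel. Axes: x into the oven (tray pulls out along -x), y across, z up. The oven front (190 mm tall) rises 26 mm behind this point, so lean the hand back from it.
- tray (a joint): How far the tray is pulled out, in m: 0 shut, 0.140 at its stop. Stiff: about 9 N to move.
- tray_back (a point): On the tray's floor at the foot of the middle of its rear wall's inner face; axes as tray_pull, moves with the tray. The flat floor runs 138 mm forward (-x) from here to the front edge, which has no wall. Rear wall 16 mm tall, side rims 8 mm tall and 148 mm apart. The oven (260 deep, 280 wide, 190 tall) has an opening 40 mm tall above the floor.
- coaster: Round fired-clay coaster lying on the tray, 88 mm across, 10 mm thick, about 120 g. The underside is flat only over its middle 58 mm; from there it slopes up to the rim, whose lower edge is 5.5 mm above the base, so a thin blade can get under. Origin at the centre of its underside, z up.
- spatula: Cranked spatula, 110 g, standing level on the table. Origin at the level of the blade's underside, below the grip; x towards the blade, z up. Steel blade x = 60 to 155 mm, 70 wide, 2 thick; a neck rises from its rear to the wooden handle: x = -75 to 40 mm, 16 wide, 20 tall, centre line 38 mm above the origin, with a foot under its rear end down to z = 0.
- spatula_grip (a point): Middle of the spatula handle, 38 mm straight above the spatula's origin; same axes.
- spatula_tip (a point): Middle of the blade's front edge, on its underside; same axes.
- slab: Dark stone slab fixed on the table, 170 x 170 mm, 10 mm thick. Origin at the centre of its underside, x and y along its sides.
- mug: Bystander: stoneware mug 72 mm wide, 68 mm tall. Origin at its underside.
- tape: Bystander: roll of clear tape lying flat, 56 mm across, 18 mm tall. Origin at its underside.
- screwdriver: Bystander: screwdriver lying on the table. Origin at its underside, near its middle.
- jar: Bystander: small lidded jar, 44 mm wide, 50 mm tall. Origin at its underside.
- tumbler: Bystander: metallic tumbler, 80 mm wide, 160 mm tall. Origin at its underside.
- pliers: Bystander: pliers lying flat, about 150 mm long. Origin at its underside, near its middle.
There are look-alikes about, which are no part of the job. What is shaped like the spatula but orange or red is not meant.

How it is judged:
By the outcome, as a careful person would: the job done as asked, in the order asked, and still so for the second after the job is handed in, with the robot touching nothing.
It also fails if it takes over 72 s, if anything falls off the work surface, if the arm or the gripper's body presses on something with over 40 N, if the wrist force passes 120 N, or if a joint passes its speed limit or range.

## Working session

There is one attempt and no reset: what is moved stays moved. The work goes in short steps, Python scripts to look and compute and a shell command to move; the robot and the scene stay as the last step left them, time stands still between calls to the robot, and variables do not carry over. Pictures are saved under pics/ and viewed, at most 10 in all, crops included, and the job is handed in when it is done.

```bash
ls; mkdir -p pics; python3 - <<'E'
from rig import manip
import cv2,numpy as np,pickle
d={}
for n in("side","top","wrist"):
    i=manip.get_image(n); d[n]=i; cv2.imwrite(f"pics/{n}0.png",i["pixels"])
    print(n,i["fx"],i["fy"],i["cx"],i["cy"],np.round(i["pose"],3).tolist())
pickle.dump(d,open("im0.pkl","wb"))
print(manip.get_state(),manip.grip_point_offset)
E
```

```text
pics
side 620.1487823321017 620.1487823321017 307.76888259291565 236.73880145807425 [[0.31, -0.712, 0.63, -0.3], [-0.951, -0.223, 0.215, -0.292], [-0.013, -0.666, -0.746, 1.045], [0.0, 0.0, 0.0, 1.0]]
top 485.55583132724684 485.55583132724684 325.30789539826407 250.0634774602737 [[0.013, -0.987, 0.16, 0.332], [-1.0, -0.013, -0.002, 0.004], [0.004, -0.16, -0.987, 1.337], [0.0, 0.0, 0.0, 1.0]]
wrist 379.83123625792365 379.83123625792365 318.53369935624687 244.0524255952963 [[0.339, 0.896, 0.287, 0.121], [0.941, -0.322, -0.106, 0.567], [-0.003, 0.306, -0.952, 0.374], [0.0, 0.0, 0.0, 1.0]]
{'clock': 0.15, 'qpos': array([ 1.10296449e+00,  2.76420506e-01,  1.50583331e+00, -8.52895121e-06,
        1.36072496e+00, -1.20981458e-01]), 'qd': array([-0.00135578, -0.00092888, -0.00388503,  0.00025223,  0.00044936,
        0.00079403]), 'effort': array([ 2.08289879e-03, -4.17142761e+01, -2.46033579e+01,  1.00911852e-04,
        7.57278496e-03, -8.72873699e-06]), 'position': array([0.19527935, 0.54039697, 0.2306587 ]), 'ee_rot': array([-1.97116380e-04,  1.72556245e-01,  9.84999422e-01, -6.64452125e-04]), 'contact_force': array([ 0.10982869, -0.50040768,  0.18329203]), 'moment': array([0.01441147, 0.02940375, 0.01350786]), 'gripper_force': 0.0, 'width': 0.08526132975725613} 0.0187
```

View pics/top0.png

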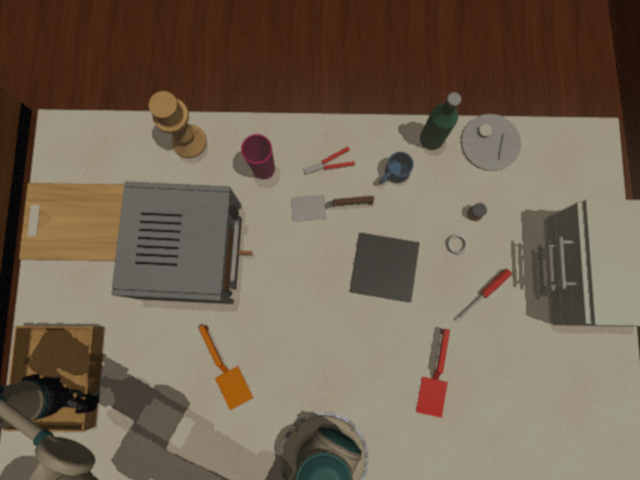

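View pics/side0.png

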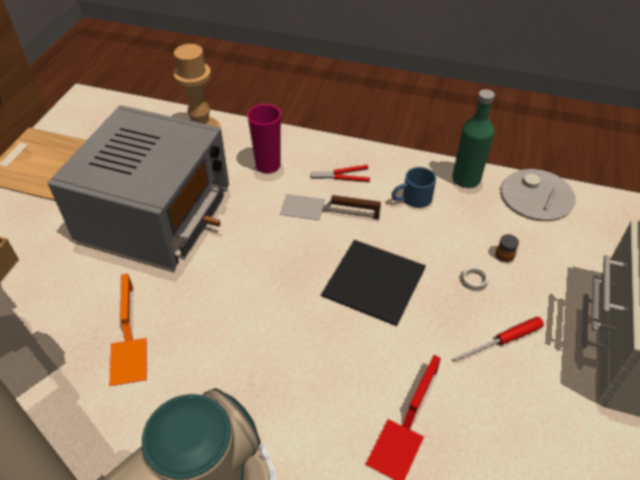

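The top view shows the oven at (180,245), its wooden pull at (245,253), facing right (world −y). The dark-handled spatula has its blade at (309,208) and handle end at (372,201), and the slab is at (385,267). In the side view the pull is at (210,221), the spatula blade at (303,207) and the slab at (374,281). The orange and red spatulas are decoys.

```bash
cat > h.py <<'E'
import cv2,numpy as np
from rig import manip
def ray(i,u,v):
    d=np.array([(u-i["cx"])/i["fx"],(v-i["cy"])/i["fy"],1.]); P=i["pose"]; return P[:3,3],P[:3,:3]@d
def onz(i,u,v,z):
    o,d=ray(i,u,v); return o+d*(z-o[2])/d[2]
def tri(a,ua,b,ub):
    o1,d1=ray(a,*ua);o2,d2=ray(b,*ub)
    t=np.linalg.lstsq(np.c_[d1,-d2],o2-o1,rcond=None)[0]
    p,q=o1+t[0]*d1,o2+t[1]*d2; return (p+q)/2,np.linalg.norm(p-q)
def cloud(i):
    v,u=np.mgrid[:480,:640]; z=i["depth"]; 
    c=np.dstack([(u-i["cx"])/i["fx"]*z,(v-i["cy"])/i["fy"]*z,z]); return c@i["pose"][:3,:3].T+i["pose"][:3,3]
def blob(mask,box):
    x0,y0,x1,y1=box; m=np.zeros(mask.shape,np.uint8); m[y0:y1,x0:x1]=mask[y0:y1,x0:x1]
    n,l,s,c=cv2.connectedComponentsWithStats(m.astype(np.uint8)); k=1+np.argmax(s[1:,4]); return (l==k),c[k],s[k,4]
E
python3 - <<'E'
from h import *
import pickle
d=pickle.load(open("im0.pkl","rb")); np.set_printoptions(precision=4,suppress=True)
B={"top":dict(slab=(345,228,425,305),blade=(285,192,330,224),hand=(330,192,380,212),pull=(241,247,256,260)),
"side":dict(slab=(318,238,430,325),blade=(275,192,326,222),hand=(328,192,384,220),pull=(200,212,224,230))}
out=[]
for n in B:
    i=d[n]; px=i["pixels"].astype(int); hsv=cv2.cvtColor(i["pixels"],cv2.COLOR_BGR2HSV).astype(int); C=cloud(i)
    M=dict(slab=px.max(2)<70, blade=(hsv[...,1]<25)&(hsv[...,2]>120), hand=(px.max(2)<110), pull=(hsv[...,1]>110))
    for k,b in B[n].items():
        m,c,a=blob(M[k],b); cn,_=cv2.findContours(m.astype(np.uint8),cv2.RETR_EXTERNAL,cv2.CHAIN_APPROX_NONE)
        cn=max(cn,key=len)[:,0]; z=dict(slab=.01,blade=.002,hand=.048,pull=.0)[k]
        P=C[m]; print(n,k,c,a,"cloud med",np.median(P,0),"z5/95",np.percentile(P[:,2],[5,95]))
        if k!="pull":
            W=np.array([onz(i,u,v,z)[:2] for u,v in cn]); r=cv2.minAreaRect((W*1000).astype(np.float32)); print("   rect mm",np.round(r[0],1),np.round(r[1],1),round(r[2],1)); 
        else: print("   ext",np.percentile(P,2,0),np.percentile(P,98,0))
    crop=px[200:320,200:320] if n=="top" else px[170:290,140:260]
    x0,y0=(200,150) if n=="top" else (150,150)
    out.append(cv2.resize(i["pixels"][y0:y0+130,x0:x0+200 if n=="top" else x0+200],None,fx=4,fy=4)[:300*2])
cv2.imwrite("pics/c0.png",cv2.resize(np.vstack([o[:480] for o in out]),(500,600)))
E
```

```text
top slab [380.0459 258.4146] 2267 cloud med [ 0.5282 -0.1451  0.0096] z5/95 [0.0052 0.014 ]
   rect mm [ 503.7 -160.6] [163.6 160. ] 81.1Traceback (most recent call last):
  File "<stdin>", line 11, in <module>
  File "h.py", line 16, in blob
    n,l,s,c=cv2.connectedComponentsWithStats(m.astype(np.uint8)); k=1+np.argmax(s[1:,4]); return (l==k),c[k],s[k,4]
                                                                      ~~~~~~~~~^^^^^^^^^
    return _wrapfunc(a, 'argmax', axis=axis, out=out, **kwds)
    return bound(*args, **kwds)
ValueError: attempt to get argmax of an empty sequence
```

```bash
python3 - <<'E'
from h import *
import pickle
d=pickle.load(open("im0.pkl","rb"))
for n,ps in dict(top=[(309,208),(309,225),(340,205),(355,201),(385,267),(400,290),(247,253),(270,253)],side=[(303,207),(340,225),(355,205),(374,281),(210,221),(240,240)]).items():
    hs=cv2.cvtColor(d[n]["pixels"],cv2.COLOR_BGR2HSV)
    for u,v in ps: print(n,u,v,d[n]["pixels"][v,u],hs[v,u])
t=d["top"]["pixels"][180:310,225:425]; s=d["side"]["pixels"][150:290,150:390]
t=cv2.resize(t,(700,455)); s=cv2.resize(s,(240*3,140*3))
cv2.imwrite("pics/c0t.png",t)
E
```

```text
top 309 208 [117 127 133] [ 19  31 133]
top 309 225 [129 148 155] [ 22  43 155]
top 340 205 [60 70 77] [18 56 77]
top 355 201 [45 59 82] [ 11 115  82]
top 385 267 [58 64 68] [18 38 68]
top 400 290 [62 70 74] [20 41 74]
top 247 253 [ 47  75 112] [ 13 148 112]
top 270 253 [130 148 155] [ 22  41 155]
side 303 207 [144 158 170] [ 16  39 170]
side 340 225 [173 202 223] [ 17  57 223]
side 355 205 [15 24 41] [ 10 162  41]
side 374 281 [38 41 44] [15 35 44]
side 210 221 [26 53 89] [ 13 181  89]
side 240 240 [173 203 222] [ 18  56 222]
```

View pics/c0t.png

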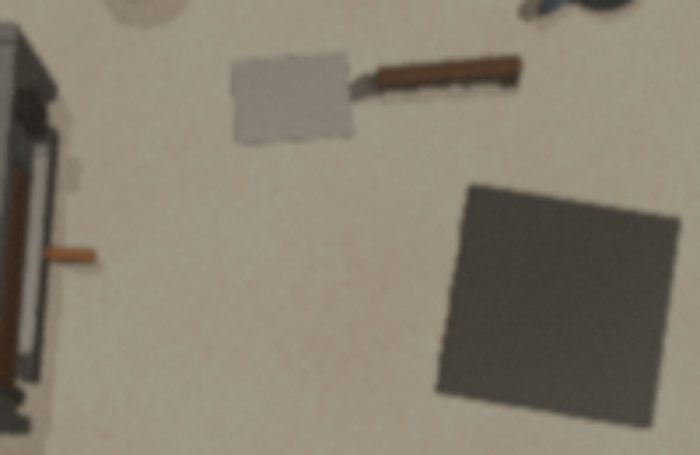

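The crop shows the pull at top-image pixels (238–252, 253), the handle from (333,202) to (373,199), the blade spanning (291–325, 196–221), and the slab clean.

```bash
cat > m.py <<'E'
from h import *
import pickle
np.set_printoptions(precision=4,suppress=True)
B={"top":dict(slab=(345,225,425,308),blade=(285,190,328,226),hand=(330,190,380,212),pull=(240,247,256,260)),
"side":dict(slab=(315,235,430,328),blade=(272,190,328,222),hand=(328,192,384,220),pull=(200,212,224,230))}
d=pickle.load(open("im0.pkl","rb"))
for n in B:
    i=d[n]; px=i["pixels"].astype(int); hsv=cv2.cvtColor(i["pixels"],cv2.COLOR_BGR2HSV).astype(int); C=cloud(i)
    M=dict(slab=px.max(2)<105, blade=(hsv[...,1]<(37 if n=="top" else 47)), hand=(hsv[...,1]>85), pull=(hsv[...,1]>100))
    for k,b in B[n].items():
        m,c,a=blob(M[k],b); cn,_=cv2.findContours(m.astype(np.uint8),cv2.RETR_EXTERNAL,cv2.CHAIN_APPROX_NONE)
        cn=max(cn,key=len)[:,0]; z=dict(slab=.01,blade=.002,hand=.048,pull=.0)[k]
        P=C[m]; print(n,k,c,a,"px",cn.min(0),cn.max(0),"cloud med",np.median(P,0),"z5/95",np.percentile(P[:,2],[5,95]))
        if k!="pull":
            W=np.array([onz(i,u,v,z)[:2] for u,v in cn]); r=cv2.minAreaRect((W*1000).astype(np.float32)); print("   rect mm",np.round(r[0],1),np.round(r[1],1),round(r[2],1))
        else: print("   ext",np.percentile(P,2,0),np.percentile(P,98,0))
E
python3 m.py
```

```text
top slab [384.1073 266.9842] 3736 px [350 233] [418 301] cloud med [ 0.5013 -0.1609  0.0096] z5/95 [0.0049 0.0142]
   rect mm [ 502.4 -161.1] [170.  168.4] 81.0
top blade [308.2176 207.5298] 772 px [291 194] [326 220] cloud med [0.6691 0.0514 0.0016] z5/95 [-0.003   0.0058]
   rect mm [669.7  49.3] [70.3 97.7] 6.4
top hand [352.8079 200.1182] 203 px [333 196] [373 204] cloud med [ 0.6803 -0.0727  0.0474] z5/95 [0.0429 0.052 ]
   rect mm [679.7 -72.5] [ 17.2 110.3] 4.7
top pull [245.5581 252.3953] 43 px [240 251] [251 254] cloud med [0.5326 0.2158 0.0436] z5/95 [0.0382 0.0462]
   ext [0.527  0.2012 0.0371] [0.5361 0.2311 0.0479]
side slab [373.9304 281.9034] 5132 px [322 241] [424 324] cloud med [ 0.495  -0.1656  0.0097] z5/95 [0.006  0.0133]
   rect mm [ 500.1 -163.1] [167.3 170.8] 81.3
side blade [302.8859 206.5074] 806 px [281 195] [327 218] cloud med [0.6686 0.0497 0.0016] z5/95 [-0.0021  0.0059]
   rect mm [669.8  46.1] [ 66.9 103.4] 6.2
side hand [357.5734 203.3073] 436 px [331 196] [380 218] cloud med [ 0.679  -0.08    0.0441] z5/95 [0.02   0.0502]
   rect mm [661.1 -76.1] [ 53.6 111.3] 6.3
side pull [210.4839 220.2177] 124 px [203 215] [219 225] cloud med [0.5313 0.2228 0.0395] z5/95 [0.0295 0.046 ]
   ext [0.5271 0.2017 0.0251] [0.5516 0.2405 0.0472]
```

```bash
cat > plan.py <<'E'
import numpy as np
from scipy.spatial.transform import Rotation as R
from rig import manip
def ori(closing,lean,yaw):
    """tool frame: z = down leaned by `lean` deg so that it points toward heading `yaw`; y along heading `closing`"""
    c,s=np.cos,np.sin; l,h,k=map(np.radians,(lean,yaw,closing))
    z=np.array([s(l)*c(h),s(l)*s(h),-c(l)]); y=np.array([c(k),s(k),0]); y-=z*(y@z); y/=np.linalg.norm(y)
    return np.c_[np.cross(y,z),y,z]
def go(p,Rm,grasp=True,cur=None):
    """shift cm and turn deg from current to put grasp point at p"""
    s=manip.get_state(); w=s["ee_rot"]; R0=R.from_quat([w[1],w[2],w[3],w[0]]).as_matrix()
    tcp=np.array(p)+(Rm[:,2]*manip.grip_point_offset if grasp else 0)
    print("t cm",np.round((tcp-s["position"])*100,2),"turn deg",np.round(np.degrees(R.from_matrix(Rm@R0.T).as_rotvec()),1),"clock",s["clock"])
E
python3 - <<'E'
from h import *; from plan import *
import pickle
np.set_printoptions(precision=4,suppress=True)
d=pickle.load(open("im0.pkl","rb"))
for n,b in (("top",(100,170,245,310)),("side",(50,100,230,260))):
    i=d[n];C=cloud(i); m=np.zeros((480,640),bool); m[b[1]:b[3],b[0]:b[2]]=1
    t=m&(abs(C[...,2]-.19)<.008); r=cv2.minAreaRect((C[t][:,:2]*1000).astype(np.float32)); print(n,r, np.median(C[t][:,2]))
    hi=np.array([C[t]])
i=d["side"];C=cloud(i)
P=C[150:260,150:230].reshape(-1,3)
for z0,z1 in((.02,.03),(.03,.045),(.05,.07),(.08,.1),(.12,.17)):
    q=P[(P[:,2]>z0)&(P[:,2]<z1)&(P[:,1]>.22)]
    # front-most y per x bin
    print(z0,z1,[(round(x,2),round(float(np.percentile(q[abs(q[:,0]-x)<.01][:,1],5)),4)) for x in np.arange(.42,.66,.03) if (abs(q[:,0]-x)<.01).sum()>4])
go([.532,.213,.04],ori(0,45,90))
E
```

```text
top ((537.8883056640625, 370.7879943847656), (263.1468200683594, 280.6396789550781), 88.13180541992188) 0.1893327217116998
side ((539.0233154296875, 371.85540771484375), (265.7105712890625, 285.3407287597656), 87.81122589111328) 0.1892820761611792
0.02 0.03 [(np.float64(0.45), 0.241), (np.float64(0.48), 0.2405), (np.float64(0.51), 0.2391), (np.float64(0.54), 0.2245), (np.float64(0.57), 0.237), (np.float64(0.6), 0.2357), (np.float64(0.63), 0.234), (np.float64(0.66), 0.2394)]
0.03 0.045 [(np.float64(0.45), 0.2412), (np.float64(0.48), 0.2397), (np.float64(0.51), 0.2392), (np.float64(0.54), 0.2227), (np.float64(0.57), 0.2375), (np.float64(0.6), 0.235), (np.float64(0.63), 0.2349), (np.float64(0.66), 0.2374)]
0.05 0.07 [(np.float64(0.45), 0.244), (np.float64(0.48), 0.2457), (np.float64(0.51), 0.2452), (np.float64(0.54), 0.2404), (np.float64(0.57), 0.2423), (np.float64(0.6), 0.2401), (np.float64(0.66), 0.2374)]
0.08 0.1 [(np.float64(0.42), 0.2458), (np.float64(0.45), 0.2452), (np.float64(0.48), 0.2443), (np.float64(0.51), 0.2433), (np.float64(0.54), 0.242), (np.float64(0.57), 0.2407), (np.float64(0.6), 0.2403), (np.float64(0.66), 0.2369)]
0.12 0.17 [(np.float64(0.42), 0.2429), (np.float64(0.45), 0.2416), (np.float64(0.48), 0.2405), (np.float64(0.51), 0.2396), (np.float64(0.54), 0.2383), (np.float64(0.57), 0.2375), (np.float64(0.6), 0.2285), (np.float64(0.63), 0.2268), (np.float64(0.66), 0.237)]
t cm [ 33.67 -31.42 -20.39] turn deg [ 39.2  27.4 -66.3] clock 0.15
```

```bash
python3 -m pendant '[{"jaw":1,"tx":3,"ty":-15,"tz":3,"ax":10,"ay":7,"az":-16},{"jaw":1,"tx":3,"ty":-15,"tz":3,"ax":10,"ay":7,"az":-16},{"jaw":1,"tx":5,"ty":-28,"tz":3,"ax":20,"ay":14,"az":-33},{"jaw":1,"tx":5,"ty":-28,"tz":3,"ax":20,"ay":14,"az":-33},{"jaw":1,"tx":20,"ty":-38,"tz":-5,"ax":30,"ay":21,"az":-50},{"jaw":1,"tx":20,"ty":-38,"tz":-5,"ax":30,"ay":21,"az":-50},{"jaw":1,"tx":33.7,"ty":-38,"tz":-14.5,"ax":39,"ay":27.4,"az":-67},{"jaw":1,"tx":33.7,"ty":-38,"tz":-14.5,"ax":39,"ay":27.4,"az":-67},{"jaw":1,"tx":33.7,"ty":-38,"tz":-14.5,"ax":39,"ay":27.4,"az":-67},{"jaw":1,"tx":33.7,"ty":-38,"tz":-14.5,"ax":39,"ay":27.4,"az":-67}]' 60; python3 - <<'E'
from plan import *
print(manip.get_state()["qpos"])
go([.532,.209,.0385],ori(-2,45,88))
E
```

```text
clock: 1.4
position: [0.5255, 0.1621, 0.0898]
ee_rot: [-0.27, 0.659, 0.649, 0.269]
contact_force: [0.4, 0.1, 1.1]
width: 0.0855
gripper_force: 0.0
[-0.30980894  0.47065032  1.92273202  0.81286615  1.18459133 -0.78549918]
t cm [ 0.7   6.01 -6.45] turn deg [ 0.2 -0.4 -1.3] clock 1.4
```

```bash
python3 -m pendant '[{"jaw":1,"tx":0.7,"ty":3,"tz":-3.2,"az":-1.3},{"jaw":1,"tx":0.7,"ty":6,"tz":-6.4,"az":-1.3},{"jaw":1,"tx":0.7,"ty":6,"tz":-6.4,"az":-1.3},{"jaw":1,"tx":0.7,"ty":6,"tz":-6.4,"az":-1.3}]' 60; python3 - <<'E'
from h import *; from plan import *
go([.532,.209,.0385],ori(-2,45,88))
i=manip.get_image("side"); cv2.imwrite("pics/s1.png",cv2.resize(i["pixels"][120:300,120:340],(733,600)))
E
```

```text
t cm [ 0.7   6.01 -6.45] turn deg [ 0.2 -0.4 -1.3] clock 1.4invalid input at $[0]: expected keys jaw, tx, ty, tz, ax, ay, az
```

View pics/s1.png

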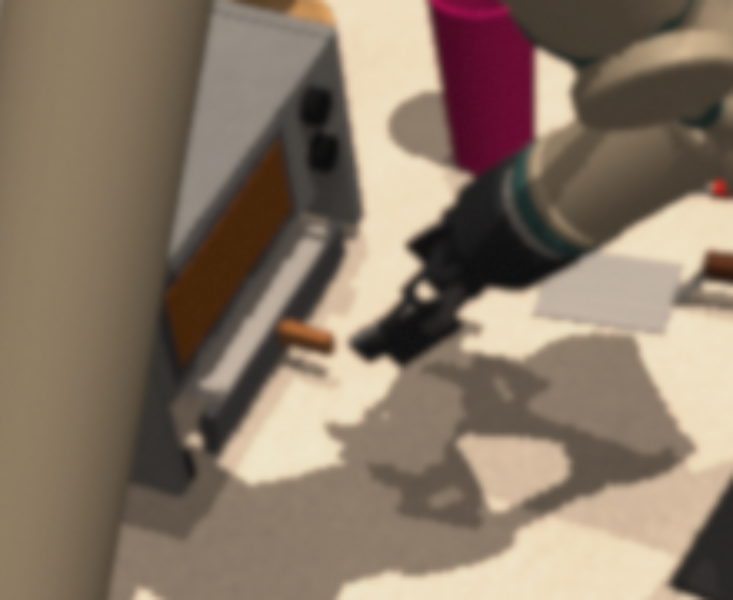

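The side view shows the leaned gripper in line with the wooden pull (crop (305,335)) and the oven still shut. All keys are required, so I resend the approach in full.

```bash
python3 -m pendant '[{"jaw":1,"tx":0.7,"ty":3,"tz":-3.2,"ax":0,"ay":0,"az":-1.3},{"jaw":1,"tx":0.7,"ty":6,"tz":-6.4,"ax":0,"ay":0,"az":-1.3},{"jaw":1,"tx":0.7,"ty":6,"tz":-6.4,"ax":0,"ay":0,"az":-1.3},{"jaw":-1,"tx":0.7,"ty":6,"tz":-6.4,"ax":0,"ay":0,"az":-1.3},{"jaw":-1,"tx":0.7,"ty":6,"tz":-6.4,"ax":0,"ay":0,"az":-1.3},{"jaw":-1,"tx":0.7,"ty":6,"tz":-6.4,"ax":0,"ay":0,"az":-1.3},{"jaw":-1,"tx":0.7,"ty":6,"tz":-6.4,"ax":0,"ay":0,"az":-1.3},{"jaw":-1,"tx":0.7,"ty":6,"tz":-6.4,"ax":0,"ay":0,"az":-1.3},{"jaw":-1,"tx":0.7,"ty":6,"tz":-6.4,"ax":0,"ay":0,"az":-1.3}]' 60; python3 -c "
from plan import *
go([.532,.209,.0385],ori(-2,45,88))"
```

```text
clock: 2.58
position: [0.5332, 0.2228, 0.0283]
ee_rot: [-0.265, 0.665, 0.642, 0.274]
contact_force: [4.2, -4.8, 6.2]
width: 0.0086
gripper_force: 60.3
t cm [-0.07 -0.06 -0.31] turn deg [ 0.2 -0.1  0. ] clock 2.575
```

```bash
python3 -m pendant '[{"jaw":-1,"tx":0,"ty":-0.5,"tz":0.2,"ax":0,"ay":0,"az":0},{"jaw":-1,"tx":-0.05,"ty":-1.5,"tz":0.2,"ax":0,"ay":0,"az":0},{"jaw":-1,"tx":-0.1,"ty":-3,"tz":0.2,"ax":0,"ay":0,"az":0},{"jaw":-1,"tx":-0.17,"ty":-4.7,"tz":0.2,"ax":0,"ay":0,"az":0},{"jaw":-1,"tx":-0.23,"ty":-6.5,"tz":0.2,"ax":0,"ay":0,"az":0},{"jaw":-1,"tx":-0.3,"ty":-8.4,"tz":0.2,"ax":0,"ay":0,"az":0},{"jaw":-1,"tx":-0.37,"ty":-10.3,"tz":0.2,"ax":0,"ay":0,"az":0},{"jaw":-1,"tx":-0.42,"ty":-12,"tz":0.2,"ax":0,"ay":0,"az":0},{"jaw":-1,"tx":-0.46,"ty":-13.2,"tz":0.2,"ax":0,"ay":0,"az":0},{"jaw":-1,"tx":-0.5,"ty":-14,"tz":0.2,"ax":0,"ay":0,"az":0}]' 60
```

```text
clock: 3.82
position: [0.528, 0.0842, 0.0285]
ee_rot: [-0.266, 0.666, 0.641, 0.274]
contact_force: [21.0, 46.6, -35.5]
width: 0.0085
gripper_force: 59.4
```

```bash
python3 -m pendant '[{"jaw":-1,"tx":0,"ty":-0.3,"tz":0,"ax":0,"ay":0,"az":0},{"jaw":-1,"tx":0,"ty":-0.3,"tz":0,"ax":0,"ay":0,"az":0}]' 60
```

```text
clock: 4.08
position: [0.5281, 0.0844, 0.0285]
ee_rot: [-0.268, 0.666, 0.64, 0.275]
contact_force: [14.5, 22.4, -18.2]
width: 0.0086
gripper_force: 63.2
```

```bash
python3 -m pendant '[{"jaw":-1,"tx":0,"ty":0.3,"tz":0,"ax":0,"ay":0,"az":0},{"jaw":1,"tx":0,"ty":0.3,"tz":0,"ax":0,"ay":0,"az":0},{"jaw":1,"tx":0,"ty":0.3,"tz":0,"ax":0,"ay":0,"az":0},{"jaw":1,"tx":0,"ty":0.3,"tz":0,"ax":0,"ay":0,"az":0},{"jaw":1,"tx":0,"ty":0.3,"tz":0,"ax":0,"ay":0,"az":0},{"jaw":1,"tx":0,"ty":-4,"tz":4,"ax":0,"ay":0,"az":0},{"jaw":1,"tx":0,"ty":-10,"tz":10,"ax":-10,"ay":0,"az":0},{"jaw":1,"tx":0,"ty":-15,"tz":15,"ax":-20,"ay":0,"az":0},{"jaw":1,"tx":4,"ty":-18,"tz":18,"ax":-30,"ay":0,"az":0},{"jaw":1,"tx":4,"ty":-18,"tz":18,"ax":-40,"ay":0,"az":0}]' 90; python3 - <<'E'
from h import *; from plan import *
import pickle
i=manip.get_image("top"); s=manip.get_image("side"); pickle.dump(dict(top=i,side=s),open("im1.pkl","wb"))
cv2.imwrite("pics/t2.png",np.vstack([cv2.resize(i["pixels"][170:310,180:400],(470,300)),cv2.resize(s["pixels"][160:340,100:382],(470,300))]))
go([.6785,-.057,.10],ori(5,0,90))
E
```

```text
clock: 5.32
position: [0.5691, -0.1028, 0.214]
ee_rot: [-0.017, 0.717, 0.696, 0.036]
contact_force: [-0.1, 0.3, -2.1]
width: 0.0853
gripper_force: 0.0
t cm [ 11.05   4.07 -13.19] turn deg [-4.7  1.3  6.3] clock 5.425
```

View pics/t2.png

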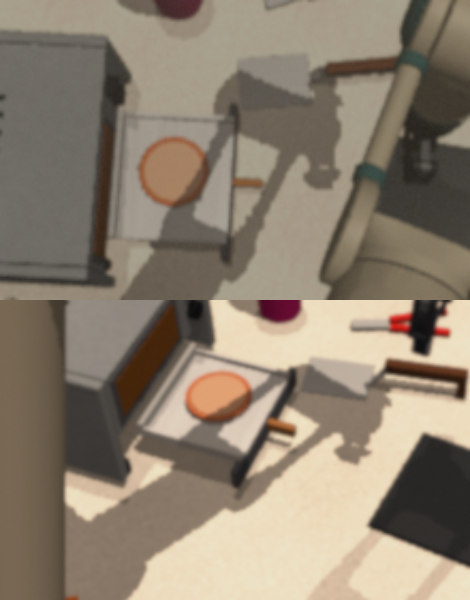

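The tray is out, with the coaster intact on it at crop (174,172) in the top view and (219,396) in the side view. The spatula is undisturbed.

```bash
python3 - <<'E'
from h import *; from plan import *
import pickle
np.set_printoptions(precision=4,suppress=True)
d=pickle.load(open("im1.pkl","rb"))
for n,b,pb in (("top",(240,228,285,272),(286,247,306,262)),("side",(200,210,262,262),(255,240,285,265))):
    i=d[n];C=cloud(i);hsv=cv2.cvtColor(i["pixels"],cv2.COLOR_BGR2HSV)
    m,c,a=blob((hsv[...,1]>85),b); zt=np.median(C[m][:,2])
    cn,_=cv2.findContours(m.astype(np.uint8),cv2.RETR_EXTERNAL,cv2.CHAIN_APPROX_NONE); cn=max(cn,key=len)[:,0]
    e=cv2.fitEllipse(cn); W=np.array([onz(i,u,v,zt)[:2] for u,v in cn]); 
    print(n,c,a,"ztop",zt,"ell",e,"cent",onz(i,*e[0],zt),cv2.minEnclosingCircle((W*1000).astype(np.float32)))
    # tray floor: ring around the coaster
    k=cv2.dilate(m.astype(np.uint8),np.ones((9,9)))-cv2.dilate(m.astype(np.uint8),np.ones((5,5)))
    P=C[k>0]; print("floor z",np.median(P[:,2]),np.percentile(P[:,2],[10,90]))
    m,c,a=blob(hsv[...,1]>100,pb); P=C[m]; print("pull",c,a,np.median(P,0),np.percentile(P,5,0),np.percentile(P,95,0))
C=cloud(d["side"])[205:300,180:300].reshape(-1,3)
q=C[(C[:,2]>.02)&(C[:,2]<.08)&(C[:,0]<.64)]
for y in np.arange(.07,.27,.01):
    r=q[(abs(q[:,1]-y)<.004)&(abs(q[:,0]-.58)<.012)]; r2=q[(abs(q[:,1]-y)<.004)&(abs(q[:,0]-.475)<.01)]
    print(round(y,3),np.round(np.median(r[:,2]),4) if len(r) else None,len(r),np.round(np.median(r2[:,2]),4) if len(r2) else None)
E
```

```text
top [260.8643 249.4994] 833 ztop 0.05994796645035705 ell ((260.86029052734375, 249.50396728515625), (31.345487594604492, 32.037906646728516), 65.743408203125) cent [0.5376 0.173  0.0599] ((537.2970581054688, 173.06993103027344), 43.990848541259766)
floor z 0.04952235816497974 [0.0457 0.0527]
pull [294.9773 254.8864] 44 [0.5267 0.0829 0.0428] [0.5234 0.0666 0.0391] [0.5314 0.099  0.0474]
side [230.3123 219.9343] 791 ztop 0.05971962859932756 ell ((230.27175903320312, 219.96629333496094), (23.486677169799805, 42.190155029296875), 86.76760864257812) cent [0.5287 0.1696 0.0597] ((536.0034790039062, 172.04647827148438), 45.081756591796875)
floor z 0.05015547375377233 [0.047  0.0598]
pull [273.5 240. ] 4 [0.5237 0.0685 0.0332] [0.5215 0.0644 0.0298] [0.5256 0.0725 0.037 ]
0.07 None 0 None
0.08 None 0 None
0.09 None 0 None
0.1 0.0377 55 0.0333
0.11 0.0493 27 0.0501
0.12 0.0495 25 0.0495
0.13 0.0509 27 0.0496
0.14 0.0497 25 0.0504
0.15 0.0557 21 0.0495
0.16 0.0593 17 0.0496
0.17 0.0595 12 0.0497
0.18 0.0609 6 0.0502
0.19 0.0611 2 0.0499
0.2 0.057 1 0.0496
0.21 None 0 0.0493
0.22 0.0499 5 0.0499
0.23 0.0505 1 0.0496
0.24 0.0461 1 0.0534
0.25 None 0 0.0653
0.26 None 0 None
```

```bash
python3 -m pendant '[{"jaw":1,"tx":5,"ty":2,"tz":-4,"ax":-2.5,"ay":0.6,"az":3},{"jaw":1,"tx":11,"ty":4.1,"tz":-11,"ax":-4.7,"ay":1.3,"az":6.3},{"jaw":1,"tx":11,"ty":4.1,"tz":-11,"ax":-4.7,"ay":1.3,"az":6.3},{"jaw":1,"tx":11,"ty":4.1,"tz":-11,"ax":-4.7,"ay":1.3,"az":6.3},{"jaw":1,"tx":11,"ty":4.1,"tz":-11,"ax":-4.7,"ay":1.3,"az":6.3}]'; python3 - <<'E'
from h import *; from plan import *
i=manip.get_image("wrist");cv2.imwrite("pics/w3.png",i["pixels"])
go([.6785,-.057,.038],ori(5,0,90))
E
```

```text
clock: 6.05
position: [0.6744, -0.0591, 0.0989]
ee_rot: [-0.005, 0.678, 0.735, -0.002]
contact_force: [-0.3, -1.7, 0.9]
width: 0.0856
gripper_force: 0.0
t cm [ 0.36  0.24 -8.07] turn deg [-0.2 -0.5  0.4] clock 6.1
```

View pics/w3.png

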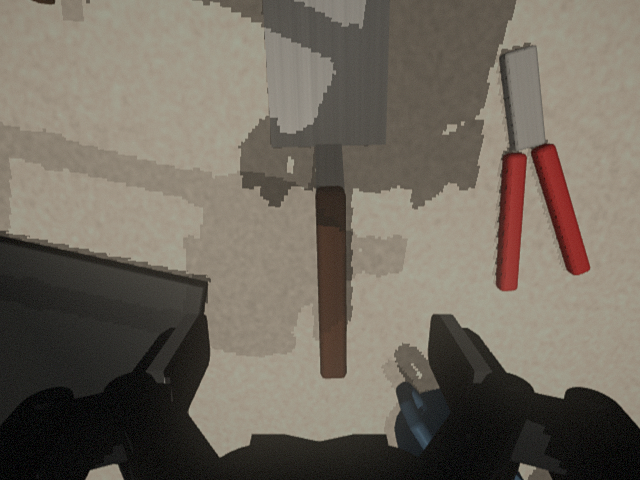

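The wrist view shows the dark handle ((331,190) to (334,375)) centred and parallel between the fingers, with the mug handle and pliers clear of them. Descend and grip.

```bash
python3 -m pendant '[{"jaw":1,"tx":0.35,"ty":0.2,"tz":-5,"ax":0,"ay":0,"az":0},{"jaw":1,"tx":0.35,"ty":0.2,"tz":-8.0,"ax":0,"ay":0,"az":0},{"jaw":1,"tx":0.35,"ty":0.2,"tz":-8.0,"ax":0,"ay":0,"az":0},{"jaw":1,"tx":0.35,"ty":0.2,"tz":-8.0,"ax":0,"ay":0,"az":0},{"jaw":-1,"tx":0.35,"ty":0.2,"tz":-8.0,"ax":0,"ay":0,"az":0},{"jaw":-1,"tx":0.35,"ty":0.2,"tz":-8.0,"ax":0,"ay":0,"az":0},{"jaw":-1,"tx":0.35,"ty":0.2,"tz":-8.0,"ax":0,"ay":0,"az":0},{"jaw":-1,"tx":0.35,"ty":0.2,"tz":-8.0,"ax":0,"ay":0,"az":0},{"jaw":-1,"tx":0.35,"ty":0.2,"tz":-8.0,"ax":0,"ay":0,"az":0},{"jaw":-1,"tx":0.35,"ty":0.2,"tz":-8.0,"ax":0,"ay":0,"az":0}]' 100; python3 -c "
from plan import *
go([.6785,-.057,.038],ori(5,0,90))"
```

```text
clock: 7.35
position: [0.6799, -0.0564, 0.0201]
ee_rot: [-0.003, 0.677, 0.736, -0.001]
contact_force: [-1.2, -0.5, 5.0]
width: 0.0141
gripper_force: 98.2
t cm [-0.14 -0.06 -0.08] turn deg [-0.1 -0.4  0.3] clock 7.35
```

```bash
python3 -m pendant '[{"jaw":-1,"tx":0,"ty":0,"tz":2,"ax":0,"ay":0,"az":0},{"jaw":-1,"tx":0,"ty":0,"tz":5,"ax":0,"ay":0,"az":0},{"jaw":-1,"tx":0,"ty":0,"tz":8,"ax":0,"ay":0,"az":-2},{"jaw":-1,"tx":-5,"ty":-0.5,"tz":8,"ax":0,"ay":0,"az":-4},{"jaw":-1,"tx":-10,"ty":-1,"tz":8,"ax":0,"ay":0,"az":-7},{"jaw":-1,"tx":-15,"ty":-1,"tz":8,"ax":0,"ay":0,"az":-7},{"jaw":-1,"tx":-15,"ty":-1,"tz":8,"ax":0,"ay":0,"az":-7},{"jaw":-1,"tx":-15,"ty":-1,"tz":8,"ax":0,"ay":0,"az":-7},{"jaw":-1,"tx":-15,"ty":-1,"tz":8,"ax":0,"ay":0,"az":-7}]' 100; python3 - <<'E'
from h import *; from plan import *
import pickle
np.set_printoptions(precision=4,suppress=True)
st=manip.get_state(); print(st["position"],st["ee_rot"],st["contact_force"],st["moment"],st["width"],st["qpos"])
d={n:manip.get_image(n) for n in("top","side")}; pickle.dump(d,open("im2.pkl","wb"))
p=st["position"]
for n in d:
    i=d[n];C=cloud(i)
    q=C[(abs(C[...,0]-p[0])<.045)&(C[...,1]>-.005)&(C[...,1]<.12)&(C[...,2]>.062)&(C[...,2]<.12)]
    if len(q)>30:
        A=np.c_[q[:,:2]-p[:2],np.ones(len(q))]; f=np.linalg.lstsq(A,q[:,2],rcond=None)[0]
        r=cv2.minAreaRect((q[:,:2]*1000).astype(np.float32)); print(n,len(q),"plane",f,"std",np.std(A@f-q[:,2]),"rect",r)
t=d["top"]["pixels"][170:330,180:400];s=d["side"]["pixels"][160:340,120:367]
cv2.imwrite("pics/t4.png",np.vstack([cv2.resize(t,(412,300)),cv2.resize(s,(412,300))]))
E
```

```text
clock: 8.48
position: [0.5312, -0.0667, 0.0996]
ee_rot: [-0.003, 0.721, 0.693, -0.001]
contact_force: [-0.6, 0.1, -1.7]
width: 0.0142
gripper_force: 97.9
[ 0.5312 -0.0667  0.0996] [-0.003   0.7211  0.6928 -0.001 ] [-0.5854  0.1474 -1.6995] [-0.0359  0.0044  0.0026] 0.014195933249576919 [-0.2558  0.3286  1.7835  0.0016  1.0356 -0.2167]
top 784 plane [-0.0045 -0.0036  0.0814] std 0.0025391319578162235 rect ((533.9448852539062, 46.522499084472656), (85.40094757080078, 70.74824523925781), 87.5780029296875)
side 1098 plane [-0.0081 -0.0019  0.081 ] std 0.0019780995796778245 rect ((535.819580078125, 44.16579818725586), (97.58723449707031, 74.31092834472656), 88.96780395507812)
```

View pics/t4.png

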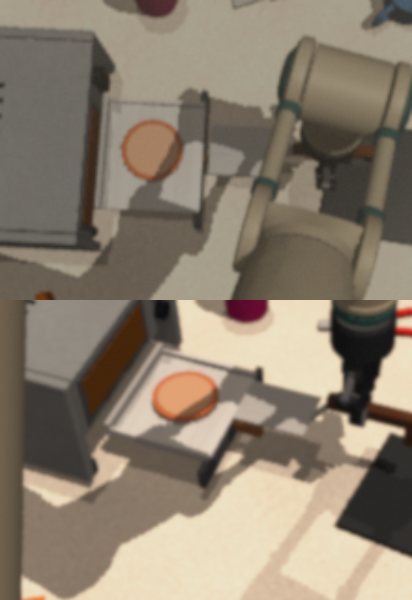

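The spatula hangs level and straight in the grip, its blade tip just short of the tray edge, with the coaster ahead of it at top crop (152,150). Next: nose down 2° and go in front of the coaster.

```bash
python3 -m pendant '[{"jaw":-1,"tx":-0.3,"ty":1,"tz":0,"ax":-2,"ay":0,"az":0},{"jaw":-1,"tx":-0.3,"ty":2.6,"tz":-1.8,"ax":-2,"ay":0,"az":0},{"jaw":-1,"tx":-0.3,"ty":2.6,"tz":-2.1,"ax":-2,"ay":0,"az":0},{"jaw":-1,"tx":-0.3,"ty":2.6,"tz":-2.3,"ax":-2,"ay":0,"az":0},{"jaw":-1,"tx":-0.3,"ty":2.6,"tz":-2.4,"ax":-2,"ay":0,"az":0},{"jaw":-1,"tx":-0.3,"ty":2.6,"tz":-2.4,"ax":-2,"ay":0,"az":0}]' 100; python3 - <<'E'
from plan import *
s=manip.get_state(); print(s["position"],s["contact_force"],s["moment"])
E
```

```text
clock: 9.32
position: [0.5269, -0.0409, 0.0758]
ee_rot: [0.009, 0.721, 0.692, -0.013]
contact_force: [-0.1, -1.1, -0.2]
width: 0.0143
gripper_force: 97.9
[ 0.52691395 -0.04094683  0.07583192] [-0.11204646 -1.12509852 -0.22967695] [-0.04259554  0.04408221  0.00500433]
```

```bash
python3 -m pendant '[{"jaw":-1,"tx":0.1,"ty":0,"tz":-0.1,"ax":0,"ay":0,"az":0},{"jaw":-1,"tx":0.1,"ty":0,"tz":-0.2,"ax":0,"ay":0,"az":0},{"jaw":-1,"tx":0.1,"ty":0,"tz":-0.2,"ax":0,"ay":0,"az":0}]' 100; python3 - <<'E'
from plan import *
s=manip.get_state(); print(s["position"],s["contact_force"],s["moment"])
E
```

```text
clock: 9.7
position: [0.528, -0.0407, 0.074]
ee_rot: [0.01, 0.721, 0.693, -0.013]
contact_force: [1.2, -1.2, 3.2]
width: 0.0144
gripper_force: 98.5
[ 0.52798067 -0.04069355  0.07400502] [ 1.21234799 -1.17404789  3.1800891 ] [0.22330822 0.0009688  0.06821454]
```

```bash
python3 -m pendant '[{"jaw":-1,"tx":0.02,"ty":0.5,"tz":0,"ax":0,"ay":0,"az":0},{"jaw":-1,"tx":0.05,"ty":1.3,"tz":0,"ax":0,"ay":0,"az":0},{"jaw":-1,"tx":0.08,"ty":2.1,"tz":0,"ax":0,"ay":0,"az":0},{"jaw":-1,"tx":0.11,"ty":2.9,"tz":0,"ax":0,"ay":0,"az":0},{"jaw":-1,"tx":0.14,"ty":3.7,"tz":0,"ax":0,"ay":0,"az":0},{"jaw":-1,"tx":0.17,"ty":4.5,"tz":0,"ax":0,"ay":0,"az":0},{"jaw":-1,"tx":0.2,"ty":5.3,"tz":0,"ax":0,"ay":0,"az":0},{"jaw":-1,"tx":0.23,"ty":6.1,"tz":0,"ax":0,"ay":0,"az":0},{"jaw":-1,"tx":0.25,"ty":6.5,"tz":0,"ax":0,"ay":0,"az":0},{"jaw":-1,"tx":0.25,"ty":6.5,"tz":0,"ax":0,"ay":0,"az":0}]' 100; python3 - <<'E'
from h import *; from plan import *
import pickle
np.set_printoptions(precision=4,suppress=True)
s=manip.get_state(); print(s["position"],s["contact_force"],s["moment"])
d={n:manip.get_image(n) for n in("top","side")}
for n,b in (("top",(215,225,290,275)),("side",(170,190,270,265))):
    i=d[n];C=cloud(i);hsv=cv2.cvtColor(i["pixels"],cv2.COLOR_BGR2HSV)
    m,c,a=blob((hsv[...,1]>85)&(C[...,2]>.053)&(C[...,1]<.235),b); P=C[m]; f=np.linalg.lstsq(np.c_[P[:,:2],np.ones(len(P))],P[:,2],rcond=None)[0]
    print(n,a,"z",np.median(P[:,2]),"slope",f[:2],"circle",cv2.minEnclosingCircle((P[:,:2]*1000).astype(np.float32)))
t=d["top"]["pixels"][190:300,200:350];q=d["side"]["pixels"][170:280,150:300]
cv2.imwrite("pics/t5.png",np.vstack([cv2.resize(t,(409,300)),cv2.resize(q,(409,300))]))
E
```

```text
clock: 10.95
position: [0.53, 0.0254, 0.0734]
ee_rot: [0.009, 0.721, 0.693, -0.013]
contact_force: [-0.2, -0.4, 2.4]
width: 0.0145
gripper_force: 98.5
[0.53   0.0254 0.0734] [-0.181  -0.3553  2.4208] [ 0.5496 -0.1764 -0.0028]
top 799 z 0.06109134703689545 slope [-1.5068 -1.468 ] circle ((450.40740966796875, 116.06624603271484), 163.2189178466797)
side 898 z 0.0611980104767646 slope [-0.7505 -0.5114] circle ((137.53079223632812, -32.672149658203125), 508.7584228515625)
```

View pics/t5.png

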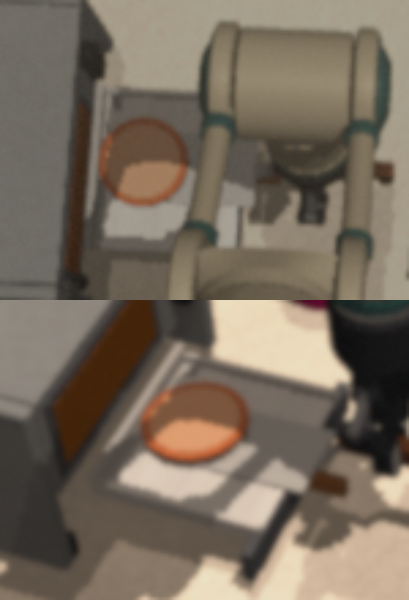

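The coaster now rests against the rear wall (top crop (143,160)), with the blade starting under it and forces low. Keep feeding in.

```bash
python3 -m pendant '[{"jaw":-1,"tx":0.02,"ty":0.6,"tz":0,"ax":0,"ay":0,"az":0},{"jaw":-1,"tx":0.04,"ty":1.2,"tz":0,"ax":0,"ay":0,"az":0},{"jaw":-1,"tx":0.06,"ty":1.8,"tz":0,"ax":0,"ay":0,"az":0},{"jaw":-1,"tx":0.08,"ty":2.4,"tz":0,"ax":0,"ay":0,"az":0},{"jaw":-1,"tx":0.1,"ty":3,"tz":0,"ax":0,"ay":0,"az":0},{"jaw":-1,"tx":0.1,"ty":3,"tz":0,"ax":0,"ay":0,"az":0}]' 100; python3 - <<'E'
from plan import *
s=manip.get_state(); print(s["position"],s["contact_force"],s["moment"])
E
```

```text
clock: 11.8
position: [0.5311, 0.0557, 0.0735]
ee_rot: [0.009, 0.721, 0.693, -0.013]
contact_force: [-0.8, -1.3, 2.5]
width: 0.0142
gripper_force: 98.6
[0.53105532 0.05565779 0.07345878] [-0.81310587 -1.33693638  2.48938961] [ 0.48030685 -0.15061729 -0.05169093]
```

```bash
python3 -m pendant '[{"jaw":-1,"tx":0.02,"ty":0.5,"tz":0,"ax":0,"ay":0,"az":0},{"jaw":-1,"tx":0.04,"ty":1,"tz":0,"ax":0,"ay":0,"az":0},{"jaw":-1,"tx":0.06,"ty":1.5,"tz":0,"ax":0,"ay":0,"az":0},{"jaw":-1,"tx":0.07,"ty":1.8,"tz":0,"ax":0,"ay":0,"az":0},{"jaw":-1,"tx":0.07,"ty":2.1,"tz":0,"ax":0,"ay":0,"az":0},{"jaw":-1,"tx":0.07,"ty":2.1,"tz":0,"ax":0,"ay":0,"az":0}]' 100; python3 - <<'E'
from h import *; from plan import *
np.set_printoptions(precision=4,suppress=True)
s=manip.get_state(); print(s["position"],s["contact_force"],s["moment"])
i=manip.get_image("side"); C=cloud(i);hsv=cv2.cvtColor(i["pixels"],cv2.COLOR_BGR2HSV)
m,c,a=blob((hsv[...,1]>85)&(C[...,2]>.053)&(C[...,2]<.08)&(C[...,1]<.24)&(C[...,1]>.1),(170,190,270,265)); m=cv2.erode(m.astype(np.uint8),np.ones((5,5)))>0;P=C[m]; f=np.linalg.lstsq(np.c_[P[:,:2],np.ones(len(P))],P[:,2],rcond=None)[0]
print(a,"z",np.median(P[:,2]),"slope",f[:2],c,np.median(P,0))
E
```

```text
clock: 12.55
position: [0.5317, 0.0761, 0.0735]
ee_rot: [0.009, 0.721, 0.693, -0.013]
contact_force: [-0.5, -2.1, 3.5]
width: 0.0143
gripper_force: 98.6
[0.5317 0.0761 0.0735] [-0.4613 -2.0565  3.5394] [ 0.2066 -0.1326  0.0226]
941 z 0.06244711620961324 slope [-0.0075 -0.0212] [220.6908 213.7428] [0.5387 0.1961 0.0624]
```

```bash
python3 -m pendant '[{"jaw":-1,"tx":0,"ty":0.3,"tz":0,"ax":0,"ay":0,"az":0},{"jaw":-1,"tx":0,"ty":0.3,"tz":0,"ax":0,"ay":0,"az":0},{"jaw":-1,"tx":0,"ty":0.2,"tz":0.1,"ax":1,"ay":0,"az":0},{"jaw":-1,"tx":0,"ty":0,"tz":0.2,"ax":2,"ay":0,"az":0},{"jaw":-1,"tx":0,"ty":-0.2,"tz":0.4,"ax":3,"ay":0,"az":0},{"jaw":-1,"tx":0,"ty":-0.4,"tz":0.7,"ax":4,"ay":0,"az":0},{"jaw":-1,"tx":0,"ty":-0.6,"tz":1.1,"ax":4,"ay":0,"az":0},{"jaw":-1,"tx":0,"ty":-0.7,"tz":1.6,"ax":4,"ay":0,"az":0},{"jaw":-1,"tx":0,"ty":-0.7,"tz":2,"ax":4,"ay":0,"az":0},{"jaw":-1,"tx":0,"ty":-0.7,"tz":2,"ax":4,"ay":0,"az":0}]' 100; cat > chk.py <<'E'
from h import *; from plan import *
import sys
np.set_printoptions(precision=4,suppress=True)
s=manip.get_state(); p=s["position"]; print(p,s["contact_force"],s["moment"],s["clock"])
for n in ("side","top"):
    i=manip.get_image(n); C=cloud(i);hsv=cv2.cvtColor(i["pixels"],cv2.COLOR_BGR2HSV)
    m,c,a=blob((hsv[...,1]>85)&(abs(C[...,2]-p[2]+.005)<.045)&(abs(C[...,0]-p[0])<.2)&(C[...,1]<p[1]+.19)&(C[...,1]>p[1]+.05),(100,150,500,400))
    cn,_=cv2.findContours(m.astype(np.uint8),cv2.RETR_EXTERNAL,cv2.CHAIN_APPROX_NONE);cn=max(cn,key=len)[:,0]
    e=cv2.erode(m.astype(np.uint8),np.ones((5,5)))>0;P=C[e]; f=np.linalg.lstsq(np.c_[P[:,:2],np.ones(len(P))],P[:,2],rcond=None)[0]
    z=np.median(P[:,2]); W=np.array([onz(i,u,v,z)[:2]*1000 for u,v in cn]).astype(np.float32)
    print(n,a,"ztop",z,"slope",f[:2],"circle",cv2.minEnclosingCircle(W),"rel TCP",np.median(P,0)-p)
    if len(sys.argv)>1: u,v=c.astype(int); cv2.imwrite(f"pics/{sys.argv[1]}_{n}.png",cv2.resize(i["pixels"][v-60:v+60,max(u-80,0):u+80],None,fx=4,fy=4))
E
python3 chk.py c6
```

```text
clock: 13.85
position: [0.5321, 0.0688, 0.0941]
ee_rot: [-0.016, 0.721, 0.693, 0.011]
contact_force: [0.4, -0.8, -2.8]
width: 0.0143
gripper_force: 97.7
[0.5321 0.0688 0.0941] [ 0.3587 -0.8046 -2.7893] [-0.2491  0.0124 -0.0344] 13.85
side 1018 ztop 0.08942564153070753 slope [-0.0081  0.0267] circle ((537.2791137695312, 187.38807678222656), 48.009735107421875) rel TCP [ 0.006   0.1147 -0.0047]
top 678 ztop 0.08946075595965208 slope [-0.0186  0.0302] circle ((538.7830200195312, 188.02134704589844), 44.141754150390625) rel TCP [ 0.0074  0.1257 -0.0046]
```

View pics/c6_side.png

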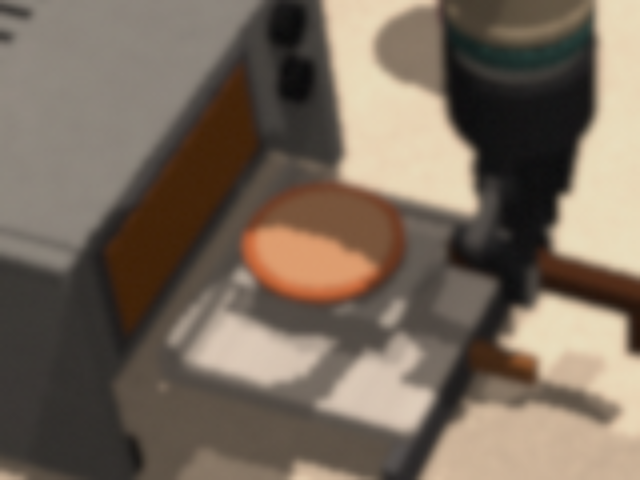

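The coaster is lifted clear of the tray, centred on the blade and nearly level (side crop (325,242)). Carry it slowly towards the slab.

```bash
python3 -m pendant '[{"jaw":-1,"tx":0,"ty":-0.2,"tz":0.4,"ax":0,"ay":0,"az":0},{"jaw":-1,"tx":0,"ty":-0.7,"tz":1,"ax":0,"ay":0,"az":0},{"jaw":-1,"tx":-0.1,"ty":-1.5,"tz":1.6,"ax":0,"ay":0,"az":0},{"jaw":-1,"tx":-0.3,"ty":-2.6,"tz":2.2,"ax":0,"ay":0,"az":0},{"jaw":-1,"tx":-0.5,"ty":-4,"tz":2.7,"ax":0,"ay":0,"az":0},{"jaw":-1,"tx":-0.7,"ty":-5.6,"tz":3,"ax":0,"ay":0,"az":0},{"jaw":-1,"tx":-0.9,"ty":-7.4,"tz":3,"ax":0,"ay":0,"az":0},{"jaw":-1,"tx":-1.1,"ty":-9.3,"tz":3,"ax":0,"ay":0,"az":0},{"jaw":-1,"tx":-1.3,"ty":-11.3,"tz":3,"ax":0,"ay":0,"az":0},{"jaw":-1,"tx":-1.5,"ty":-13.3,"tz":3,"ax":0,"ay":0,"az":0}]' 100
python3 -m pendant '[{"jaw":-1,"tx":-0.2,"ty":-2,"tz":0,"ax":0,"ay":0,"az":0},{"jaw":-1,"tx":-0.4,"ty":-4,"tz":0,"ax":0,"ay":0,"az":0},{"jaw":-1,"tx":-0.6,"ty":-6,"tz":0,"ax":0,"ay":0,"az":0},{"jaw":-1,"tx":-0.8,"ty":-8,"tz":0,"ax":0,"ay":0,"az":0},{"jaw":-1,"tx":-1,"ty":-10,"tz":0,"ax":0,"ay":0,"az":0},{"jaw":-1,"tx":-1.2,"ty":-12,"tz":0,"ax":0,"ay":0,"az":0},{"jaw":-1,"tx":-1.4,"ty":-14,"tz":0,"ax":0,"ay":0,"az":0},{"jaw":-1,"tx":-1.6,"ty":-16,"tz":0,"ax":0,"ay":0,"az":0},{"jaw":-1,"tx":-1.8,"ty":-18,"tz":0,"ax":0,"ay":0,"az":0},{"jaw":-1,"tx":-1.9,"ty":-19.3,"tz":0,"ax":0,"ay":0,"az":0}]' 100
python3 -m pendant '[{"jaw":-1,"tx":-0.1,"ty":-0.9,"tz":0,"ax":0,"ay":0,"az":0},{"jaw":-1,"tx":-0.2,"ty":-1.5,"tz":0,"ax":0,"ay":0,"az":0},{"jaw":-1,"tx":-0.2,"ty":-1.8,"tz":0,"ax":0,"ay":0,"az":0},{"jaw":-1,"tx":-0.2,"ty":-1.8,"tz":0,"ax":0,"ay":0,"az":0}]' 100
python3 chk.py c7
```

```text
clock: 15.2
position: [0.5164, -0.066, 0.1233]
ee_rot: [-0.016, 0.721, 0.693, 0.011]
contact_force: [-0.4, 0.5, -2.6]
width: 0.0144
gripper_force: 97.7
clock: 16.45
position: [0.4977, -0.2589, 0.1235]
ee_rot: [-0.016, 0.721, 0.692, 0.011]
contact_force: [0.0, 0.2, -2.1]
width: 0.0148
gripper_force: 97.7
clock: 16.95
position: [0.4958, -0.2752, 0.1236]
ee_rot: [-0.016, 0.721, 0.693, 0.011]
contact_force: [1.0, 0.5, -2.6]
width: 0.0144
gripper_force: 97.7
[ 0.4958 -0.2752  0.1236] [ 0.9656  0.5227 -2.5505] [-0.2373 -0.0207 -0.0106] 16.95
side 1231 ztop 0.11910736070780947 slope [-0.0072  0.0275] circle ((500.55889892578125, -156.49176025390625), 45.85741424560547) rel TCP [ 0.0058  0.1181 -0.0045]
top 869 ztop 0.1191176656269376 slope [-0.0164  0.0361] circle ((502.3817138671875, -156.21426391601562), 44.658180236816406) rel TCP [ 0.0152  0.1098 -0.0045]
```

```bash
python3 -m pendant '[{"jaw":-1,"tx":0,"ty":0,"tz":-0.6,"ax":-0.3,"ay":0,"az":0},{"jaw":-1,"tx":0,"ty":0,"tz":-1.7,"ax":-0.6,"ay":0,"az":0},{"jaw":-1,"tx":0,"ty":0,"tz":-3,"ax":-1,"ay":0,"az":0},{"jaw":-1,"tx":0,"ty":0,"tz":-4.3,"ax":-1.3,"ay":0,"az":0},{"jaw":-1,"tx":0,"ty":0,"tz":-5.6,"ax":-1.6,"ay":0,"az":0},{"jaw":-1,"tx":0,"ty":0,"tz":-6.8,"ax":-2,"ay":0,"az":0},{"jaw":-1,"tx":0,"ty":0,"tz":-7.7,"ax":-2,"ay":0,"az":0},{"jaw":-1,"tx":0,"ty":0,"tz":-8.3,"ax":-2,"ay":0,"az":0},{"jaw":-1,"tx":0,"ty":0,"tz":-8.5,"ax":-2,"ay":0,"az":0},{"jaw":-1,"tx":0,"ty":0,"tz":-8.5,"ax":-2,"ay":0,"az":0}]' 100
python3 chk.py
```

```text
clock: 18.3
position: [0.4959, -0.2756, 0.0387]
ee_rot: [-0.003, 0.721, 0.693, -0.001]
contact_force: [-0.2, 0.2, -1.9]
width: 0.0143
gripper_force: 97.7
[ 0.4959 -0.2756  0.0387] [-0.2138  0.1663 -1.9231] [-0.2065  0.0081  0.0151] 18.3
side 1279 ztop 0.030135764954640987 slope [-0.0081 -0.0036] circle ((502.350341796875, -158.6893310546875), 49.22834396362305) rel TCP [ 0.0075  0.1171 -0.0085]
top 862 ztop 0.030244079589750616 slope [-0.0096 -0.0028] circle ((502.9928894042969, -156.65708923339844), 45.84870529174805) rel TCP [ 0.0076  0.117  -0.0084]
```

```bash
python3 -m pendant '[{"jaw":-1,"tx":0,"ty":0.1,"tz":0.3,"ax":-2.5,"ay":0,"az":0},{"jaw":-1,"tx":0,"ty":0.25,"tz":0.7,"ax":-5,"ay":0,"az":0},{"jaw":-1,"tx":0,"ty":0.4,"tz":1.35,"ax":-7.5,"ay":0,"az":0},{"jaw":-1,"tx":0,"ty":0.6,"tz":2,"ax":-10,"ay":0,"az":0},{"jaw":-1,"tx":0,"ty":0.8,"tz":2.6,"ax":-12.5,"ay":0,"az":0},{"jaw":-1,"tx":0,"ty":1,"tz":3.25,"ax":-15,"ay":0,"az":0},{"jaw":-1,"tx":0,"ty":1,"tz":3.25,"ax":-15,"ay":0,"az":0},{"jaw":-1,"tx":0,"ty":1,"tz":3.25,"ax":-15,"ay":0,"az":0}]' 100
python3 chk.py c8
```

```text
clock: 19.4
position: [0.4959, -0.2655, 0.0712]
ee_rot: [0.091, 0.716, 0.687, -0.092]
contact_force: [-0.0, -0.5, -1.8]
width: 0.0144
gripper_force: 97.8
[ 0.4959 -0.2655  0.0712] [-0.0322 -0.5143 -1.7858] [ 0.0657 -0.0544 -0.0086] 19.4
side 1059 ztop 0.034562839724127326 slope [-0.0069 -0.2679] circle ((500.6460876464844, -156.21678161621094), 47.75160598754883) rel TCP [ 0.0065  0.1058 -0.0366]
top 304 ztop 0.03715126890961429 slope [ 0.0236 -0.2115] circle ((490.06304931640625, -168.3822021484375), 38.860313415527344) rel TCP [-0.0034  0.0915 -0.034 ]
```

View pics/c8_side.png

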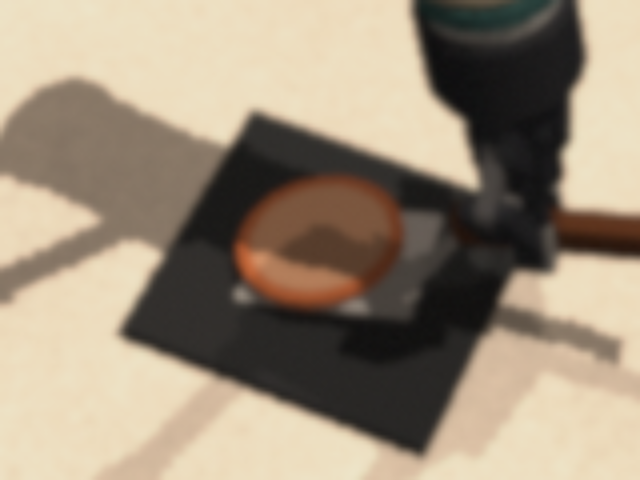

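The coaster is still seated on the blade at 15° over the slab, with the tip just above the stone (side crop (320,240)). Tilt further until it slides gently onto the slab.

```bash
python3 -m pendant '[{"jaw":-1,"tx":0,"ty":0.2,"tz":0.4,"ax":-1.7,"ay":0,"az":0},{"jaw":-1,"tx":0,"ty":0.4,"tz":0.8,"ax":-3.3,"ay":0,"az":0},{"jaw":-1,"tx":0,"ty":0.6,"tz":1.2,"ax":-5,"ay":0,"az":0},{"jaw":-1,"tx":0,"ty":0.6,"tz":1.2,"ax":-5,"ay":0,"az":0},{"jaw":-1,"tx":0,"ty":0.6,"tz":1.2,"ax":-5,"ay":0,"az":0}]' 100
python3 chk.py
```

```text
clock: 20.12
position: [0.4957, -0.2596, 0.0829]
ee_rot: [0.121, 0.711, 0.682, -0.121]
contact_force: [0.5, 0.4, -1.6]
width: 0.0144
gripper_force: 97.9
[ 0.4957 -0.2596  0.0829] [ 0.5031  0.4285 -1.622 ] [ 0.262   0.0091 -0.0153] 20.125
side 619 ztop 0.04129668437040146 slope [-0.0143 -0.3715] circle ((498.95574951171875, -159.242431640625), 45.25286102294922) rel TCP [ 0.0035  0.0915 -0.0416]
top 285 ztop 0.04191921587355574 slope [-0.0577 -0.288 ] circle ((483.6064453125, -166.79759216308594), 33.687217712402344) rel TCP [-0.0035  0.0889 -0.0409]
```

```bash
python3 -m pendant '[{"jaw":-1,"tx":0,"ty":0.2,"tz":0.4,"ax":-1.7,"ay":0,"az":0},{"jaw":-1,"tx":0,"ty":0.4,"tz":0.8,"ax":-3.3,"ay":0,"az":0},{"jaw":-1,"tx":0,"ty":0.6,"tz":1.2,"ax":-5,"ay":0,"az":0},{"jaw":-1,"tx":0,"ty":0.6,"tz":1.2,"ax":-5,"ay":0,"az":0},{"jaw":-1,"tx":0,"ty":0.6,"tz":1.2,"ax":-5,"ay":0,"az":0}]' 100
python3 chk.py c9
```

```text
clock: 20.85
position: [0.4957, -0.2535, 0.0949]
ee_rot: [0.152, 0.705, 0.676, -0.151]
contact_force: [0.3, -0.7, -1.8]
width: 0.0147
gripper_force: 97.9
[ 0.4957 -0.2535  0.0949] [ 0.3009 -0.7233 -1.7712] [ 0.2995  0.0211 -0.038 ] 20.85
side 216 ztop 0.05075015683298134 slope [-0.0516 -0.4032] circle ((499.5441589355469, -173.98910522460938), 34.404117584228516) rel TCP [ 0.0084  0.0746 -0.0442]
top 38 ztop nan slope [0. 0.] circle ((nan, nan), nan) rel TCP [nan nan nan]
  return _methods._mean(a, axis=axis, dtype=dtype,
  ret = ret.dtype.type(ret / rcount)
  ret = um.true_divide(
```

```bash
cat > chk2.py <<'E'
from h import *; from plan import *
import sys
np.set_printoptions(precision=4,suppress=True)
s=manip.get_state(); p=s["position"]; print(p,s["contact_force"],s["moment"],s["clock"])
for n in ("side","top"):
    i=manip.get_image(n); C=cloud(i);hsv=cv2.cvtColor(i["pixels"],cv2.COLOR_BGR2HSV)
    M=(hsv[...,1]>85)&(abs(C[...,2]-.045)<.034)&(abs(C[...,0]-.5)<.1)&(abs(C[...,1]+.15)<.1)
    m,c,a=blob(M,(250,200,480,340)); e=cv2.erode(m.astype(np.uint8),np.ones((3,3)))>0;P=C[e]
    f=np.linalg.lstsq(np.c_[P[:,:2],np.ones(len(P))],P[:,2],rcond=None)[0]; Q=C[m]
    print(n,a,"min",np.percentile(Q,2,0),"max",np.percentile(Q,98,0),"slope",f[:2],"med",np.median(P,0))
    u,v=(374,275) if n=="side" else (384,265); cv2.imwrite(f"pics/{sys.argv[1]}_{n}.png",cv2.resize(i["pixels"][v-60:v+60,u-80:u+80],None,fx=4,fy=4))
E
python3 chk2.py c10
```

```text
[ 0.4957 -0.2537  0.0949] [ 0.7619  0.195  -1.5252] [ 0.374  -0.0423 -0.0551] 20.95
side 1032 min [ 0.4622 -0.1857  0.0157] max [ 0.5452 -0.1109  0.0534] slope [-0.002  -0.4577] med [ 0.4995 -0.1499  0.0378]
top 414 min [ 0.4606 -0.1724  0.0152] max [ 0.5095 -0.111   0.05  ] slope [-0.018  -0.4703] med [ 0.4868 -0.142   0.0336]
```

View pics/c10_side.png

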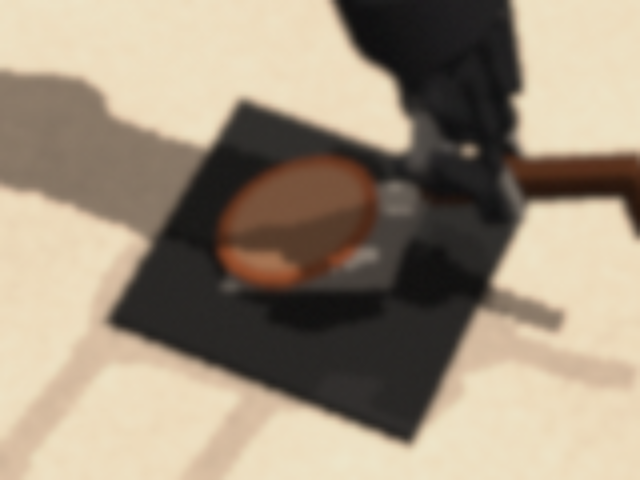

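The coaster is still on the blade at 25° (side crop (298,220)), so the friction is high. Continue slowly to 30°; from here I check by numbers only.

```bash
python3 -m pendant '[{"jaw":-1,"tx":0,"ty":0.2,"tz":0.3,"ax":-1.2,"ay":0,"az":0},{"jaw":-1,"tx":0,"ty":0.4,"tz":0.55,"ax":-2.5,"ay":0,"az":0},{"jaw":-1,"tx":0,"ty":0.6,"tz":0.85,"ax":-3.8,"ay":0,"az":0},{"jaw":-1,"tx":0,"ty":0.8,"tz":1.1,"ax":-5,"ay":0,"az":0},{"jaw":-1,"tx":0,"ty":0.8,"tz":1.1,"ax":-5,"ay":0,"az":0},{"jaw":-1,"tx":0,"ty":0.8,"tz":1.1,"ax":-5,"ay":0,"az":0}]' 100
python3 chk2.py c11
```

```text
clock: 21.8
position: [0.4959, -0.2452, 0.106]
ee_rot: [0.183, 0.698, 0.669, -0.18]
contact_force: [0.4, 0.1, -0.5]
width: 0.0147
gripper_force: 98.0
[ 0.4959 -0.2452  0.106 ] [ 0.3728  0.1361 -0.4726] [ 0.4467  0.0219 -0.024 ] 21.8
side 980 min [ 0.4626 -0.1761  0.0132] max [ 0.5452 -0.1042  0.056 ] slope [-0.0029 -0.5614] med [ 0.5011 -0.141   0.0371]
top 106 min [ 0.4715 -0.1235  0.0119] max [ 0.5082 -0.1023  0.0294] slope [-0.0209 -0.588 ] med [ 0.494  -0.1144  0.0214]
```

```bash
python3 -m pendant '[{"jaw":-1,"tx":0,"ty":-0.3,"tz":0,"ax":0,"ay":0,"az":0},{"jaw":-1,"tx":0,"ty":-0.8,"tz":0,"ax":0,"ay":0,"az":0},{"jaw":-1,"tx":0,"ty":-1.3,"tz":0,"ax":0,"ay":0,"az":0},{"jaw":-1,"tx":-0.05,"ty":-1.8,"tz":0,"ax":0,"ay":0,"az":0},{"jaw":-1,"tx":-0.1,"ty":-2.3,"tz":0,"ax":0,"ay":0,"az":0},{"jaw":-1,"tx":-0.1,"ty":-2.5,"tz":0,"ax":0,"ay":0,"az":0}]' 100
python3 chk2.py c12
```

```text
clock: 22.65
position: [0.4946, -0.2709, 0.106]
ee_rot: [0.183, 0.698, 0.669, -0.181]
contact_force: [0.2, 0.6, -0.2]
width: 0.0142
gripper_force: 98.0
[ 0.4946 -0.2709  0.106 ] [ 0.2066  0.5683 -0.2206] [ 0.4415  0.0524 -0.0512] 22.65
side 1070 min [ 0.4637 -0.1824  0.0129] max [ 0.5452 -0.1055  0.0424] slope [-0.0045 -0.3466] med [ 0.5014 -0.1454  0.0299]
top 316 min [ 0.4607 -0.1579  0.0135] max [ 0.5069 -0.1052  0.0345] slope [-0.0075 -0.2971] med [ 0.486  -0.1342  0.0248]
```

```bash
python3 -m pendant '[{"jaw":-1,"tx":0,"ty":-0.5,"tz":0,"ax":0,"ay":0,"az":0},{"jaw":-1,"tx":0,"ty":-1,"tz":0,"ax":0,"ay":0,"az":0},{"jaw":-1,"tx":-0.05,"ty":-1.5,"tz":0,"ax":0,"ay":0,"az":0},{"jaw":-1,"tx":-0.05,"ty":-2,"tz":0,"ax":0,"ay":0,"az":0},{"jaw":-1,"tx":-0.1,"ty":-2.5,"tz":0,"ax":0,"ay":0,"az":0},{"jaw":-1,"tx":-0.1,"ty":-3,"tz":0,"ax":0,"ay":0,"az":0},{"jaw":-1,"tx":-0.1,"ty":-3.5,"tz":0,"ax":0,"ay":0,"az":0},{"jaw":-1,"tx":-0.15,"ty":-4,"tz":0,"ax":0,"ay":0,"az":0},{"jaw":-1,"tx":-0.15,"ty":-4.5,"tz":0,"ax":0,"ay":0,"az":0},{"jaw":-1,"tx":-0.15,"ty":-4.5,"tz":0,"ax":0,"ay":0,"az":0}]' 100
python3 chk2.py c13
```

```text
clock: 24.0
position: [0.4932, -0.3161, 0.1063]
ee_rot: [0.183, 0.697, 0.669, -0.181]
contact_force: [-0.3, -1.7, 1.3]
width: 0.0142
gripper_force: 98.0
[ 0.4932 -0.3161  0.1063] [-0.3013 -1.748   1.263 ] [0.2056 0.1416 0.0177] 24.0
side 1169 min [ 0.4629 -0.1879  0.0125] max [ 0.5454 -0.1083  0.0243] slope [-0.005   0.0028] med [ 0.5021 -0.1481  0.02  ]
top 365 min [ 0.4599 -0.1874  0.0145] max [ 0.5048 -0.1212  0.0257] slope [-0.0164 -0.0053] med [ 0.4829 -0.1544  0.0205]
```

```bash
python3 -m pendant '[{"jaw":-1,"tx":0,"ty":-0.7,"tz":0,"ax":0,"ay":0,"az":0},{"jaw":-1,"tx":-0.05,"ty":-1.5,"tz":0,"ax":0,"ay":0,"az":0},{"jaw":-1,"tx":-0.1,"ty":-2.5,"tz":0,"ax":0,"ay":0,"az":0},{"jaw":-1,"tx":-0.1,"ty":-3.5,"tz":0.5,"ax":0,"ay":0,"az":0},{"jaw":-1,"tx":-0.1,"ty":-4,"tz":3,"ax":0,"ay":0,"az":0},{"jaw":-1,"tx":-0.1,"ty":-4,"tz":6,"ax":5,"ay":0,"az":0},{"jaw":-1,"tx":-0.1,"ty":-4,"tz":9,"ax":15,"ay":0,"az":0},{"jaw":-1,"tx":-0.1,"ty":-4,"tz":9,"ax":25,"ay":0,"az":0},{"jaw":-1,"tx":-0.1,"ty":-4,"tz":9,"ax":30,"ay":0,"az":0},{"jaw":-1,"tx":-0.1,"ty":-4,"tz":9,"ax":30,"ay":0,"az":0}]' 100
python3 chk2.py c14; python3 -c "
from plan import *
go([.6785,-.057,.138],ori(5,0,90))
s=manip.get_state(); print(s['width'],s['qpos'])"
```

```text
clock: 25.35
position: [0.4917, -0.3582, 0.1959]
ee_rot: [-0.003, 0.722, 0.692, -0.002]
contact_force: [-0.3, 0.4, -1.2]
width: 0.0147
gripper_force: 97.9
[ 0.4917 -0.3582  0.1959] [-0.3479  0.3808 -1.2145] [-0.044  -0.0334  0.0288] 25.35
side 1171 min [ 0.4626 -0.1876  0.0121] max [ 0.5455 -0.1079  0.0242] slope [-0.0036  0.0032] med [ 0.5013 -0.1483  0.0202]
top 820 min [ 0.4617 -0.1872  0.0126] max [ 0.5419 -0.1078  0.0254] slope [-0.0071 -0.0098] med [ 0.5027 -0.1489  0.0199]
t cm [18.68 29.85 -7.63] turn deg [-0.1 -0.5  7.3] clock 25.45
0.01457964356636844 [-0.73865733  0.34858078  1.48700605 -0.00345919  1.31372426 -0.69724164]
```

```bash
python3 -m pendant '[{"jaw":-1,"tx":1.5,"ty":2.5,"tz":0,"ax":0,"ay":0,"az":0.5},{"jaw":-1,"tx":4,"ty":6.5,"tz":0,"ax":0,"ay":0,"az":1.5},{"jaw":-1,"tx":7,"ty":11,"tz":0,"ax":0,"ay":0,"az":2.5},{"jaw":-1,"tx":10,"ty":16,"tz":0,"ax":0,"ay":0,"az":4},{"jaw":-1,"tx":13,"ty":21,"tz":0,"ax":0,"ay":0,"az":5},{"jaw":-1,"tx":16,"ty":25.5,"tz":0,"ax":0,"ay":0,"az":6},{"jaw":-1,"tx":18.2,"ty":28.8,"tz":-3,"ax":0,"ay":0,"az":7.3},{"jaw":-1,"tx":18.8,"ty":29.9,"tz":-7.6,"ax":0,"ay":0,"az":7.3},{"jaw":-1,"tx":18.8,"ty":29.9,"tz":-7.6,"ax":0,"ay":0,"az":7.3},{"jaw":-1,"tx":18.8,"ty":29.9,"tz":-7.6,"ax":0,"ay":0,"az":7.3}]' 100
python3 - <<'E'
from h import *; from plan import *
np.set_printoptions(precision=4,suppress=True)
p=manip.get_state()["position"]; print(p)
for n in("top","side"):
    C=cloud(manip.get_image(n))
    q=C[(abs(C[...,0]-p[0]+.01)<.05)&(C[...,1]>.01)&(C[...,1]<.12)&(abs(C[...,2]-p[2]+.018)<.02)]
    if len(q)>30:
        A=np.c_[q[:,:2]-p[:2],np.ones(len(q))]; f=np.linalg.lstsq(A,q[:,2],rcond=None)[0]; print(n,len(q),"plane",f,"rect",cv2.minAreaRect((q[:,:2]*1000).astype(np.float32)))
go([.68,-.0565,.038],ori(5,0,90))
E
```

```text
clock: 26.7
position: [0.6804, -0.0564, 0.1214]
ee_rot: [-0.003, 0.675, 0.738, -0.002]
contact_force: [0.1, -0.8, -1.3]
width: 0.0141
gripper_force: 97.9
[ 0.6804 -0.0564  0.1214]
top 587 plane [-0.0099 -0.0072  0.1031] rect ((667.624755859375, 63.16722106933594), (71.1748275756836, 71.4267349243164), 5.531798839569092)
side 869 plane [-0.0113 -0.0024  0.1036] rect ((672.1687622070312, 53.789058685302734), (76.73631286621094, 92.01933288574219), 4.989311218261719)
t cm [ -0.12   0.08 -10.34] turn deg [-0.1 -0.2  0. ] clock 26.8
```

```bash
python3 -m pendant '[{"jaw":-1,"tx":0,"ty":0,"tz":-2.5,"ax":0,"ay":0,"az":0},{"jaw":-1,"tx":0,"ty":0,"tz":-5,"ax":0,"ay":0,"az":0},{"jaw":-1,"tx":0,"ty":0,"tz":-7.5,"ax":0,"ay":0,"az":0},{"jaw":-1,"tx":0,"ty":0,"tz":-9,"ax":0,"ay":0,"az":0},{"jaw":-1,"tx":0,"ty":0,"tz":-9.6,"ax":0,"ay":0,"az":0},{"jaw":-1,"tx":0,"ty":0,"tz":-9.9,"ax":0,"ay":0,"az":0},{"jaw":-1,"tx":0,"ty":0,"tz":-10.1,"ax":0,"ay":0,"az":0},{"jaw":-1,"tx":0,"ty":0,"tz":-10.1,"ax":0,"ay":0,"az":0}]' 100
```

```text
clock: 27.8
position: [0.681, -0.0566, 0.0201]
ee_rot: [-0.003, 0.676, 0.737, -0.001]
contact_force: [-0.5, 0.0, 2.4]
width: 0.0144
gripper_force: 98.2
```

Contact is light and the height matches where it stood at first. Release and rise.

```bash
python3 -m pendant '[{"jaw":0,"tx":0,"ty":0,"tz":0,"ax":0,"ay":0,"az":0},{"jaw":1,"tx":0,"ty":0,"tz":0,"ax":0,"ay":0,"az":0},{"jaw":1,"tx":0,"ty":0,"tz":0,"ax":0,"ay":0,"az":0},{"jaw":1,"tx":0,"ty":0,"tz":0,"ax":0,"ay":0,"az":0},{"jaw":1,"tx":0,"ty":0,"tz":0,"ax":0,"ay":0,"az":0},{"jaw":1,"tx":0,"ty":0,"tz":2,"ax":0,"ay":0,"az":0},{"jaw":1,"tx":0,"ty":0,"tz":6,"ax":0,"ay":0,"az":0},{"jaw":1,"tx":0,"ty":0,"tz":12,"ax":0,"ay":0,"az":0},{"jaw":1,"tx":-3,"ty":0,"tz":18,"ax":0,"ay":0,"az":0},{"jaw":1,"tx":-15,"ty":-2,"tz":22,"ax":0,"ay":0,"az":0}]' 20
python3 -m pendant '[{"jaw":1,"tx":-5,"ty":-3,"tz":3,"ax":0,"ay":0,"az":0},{"jaw":1,"tx":-15,"ty":-3,"tz":5,"ax":0,"ay":0,"az":0},{"jaw":1,"tx":-22,"ty":-3,"tz":5,"ax":0,"ay":0,"az":0},{"jaw":1,"tx":-22,"ty":-3,"tz":5,"ax":0,"ay":0,"az":0},{"jaw":1,"tx":-22,"ty":-3,"tz":5,"ax":0,"ay":0,"az":0}]'
python3 chk2.py c15; python3 - <<'E'
from h import *
import pickle
np.set_printoptions(precision=4,suppress=True)
d0=pickle.load(open("im0.pkl","rb"))
for n,bx in (("top",(285,190,328,226)),("side",(272,190,328,222))):
    i=manip.get_image(n);C=cloud(i)
    q=C[(abs(C[...,0]-.67)<.05)&(C[...,1]>-.02)&(C[...,1]<.12)&(abs(C[...,2])<.02)]
    h=C[(abs(C[...,0]-.68)<.03)&(C[...,1]>-.14)&(C[...,1]<-.01)&(abs(C[...,2]-.048)<.012)]
    if len(h)>20: print(n,"handle",len(h),cv2.minAreaRect((h[:,:2]*1000).astype(np.float32)),np.median(h[:,2]))
    # change against first view, away from job area
    df=cv2.absdiff(cv2.cvtColor(i["pixels"],cv2.COLOR_BGR2HSV)[...,1],cv2.cvtColor(d0[n]["pixels"],cv2.COLOR_BGR2HSV)[...,1])>60
    k,l,s,c=cv2.connectedComponentsWithStats(df.astype(np.uint8)); print([(tuple(np.round(c[j])),int(s[j,4])) for j in range(1,k) if s[j,4]>25])
    hs=cv2.cvtColor(i["pixels"],cv2.COLOR_BGR2HSV); x0,y0,x1,y1=(286,247,306,262)
    if n=="top":
        m,c,a=blob(hs[...,1]>100,(286,247,310,265)); print("pull",c,a,np.median(C[m],0),np.percentile(C[m],[2,98],axis=0)[:,1])
E
```

```text
clock: 29.05
position: [0.597, -0.0663, 0.2198]
ee_rot: [0.0, 0.675, 0.738, 0.001]
contact_force: [0.3, 0.1, 0.2]
width: 0.0854
gripper_force: 0.0
clock: 29.68
position: [0.371, -0.0953, 0.2666]
ee_rot: [-0.003, 0.676, 0.737, -0.002]
contact_force: [0.4, -0.3, -0.7]
width: 0.0855
gripper_force: 0.0
[ 0.371  -0.0953  0.2666] [ 0.4046 -0.3476 -0.6738] [ 0.0022 -0.0248  0.0101] 29.675
side 1175 min [ 0.4627 -0.1883  0.0118] max [ 0.5463 -0.108   0.0242] slope [-0.0066 -0.0036] med [ 0.5015 -0.148   0.0202]
top 321 min [ 0.4964 -0.1899  0.0122] max [ 0.5449 -0.1108  0.025 ] slope [-0.0456  0.0073] med [ 0.5246 -0.1611  0.0203]
top handle 271 ((680.835693359375, -73.75984191894531), (17.724666595458984, 112.97516632080078), 5.420594692230225) 0.0467827666582179
[((np.float64(20.0), np.float64(155.0)), 544), ((np.float64(12.0), np.float64(222.0)), 191), ((np.float64(6.0), np.float64(281.0)), 495), ((np.float64(244.0), np.float64(252.0)), 55), ((np.float64(382.0), np.float64(257.0)), 192), ((np.float64(295.0), np.float64(255.0)), 42), ((np.float64(1.0), np.float64(346.0)), 27), ((np.float64
[... 186 characters left out ...]
54.9302] 43 [0.5264 0.0828 0.043 ] [0.064  0.0992]
side handle 320 ((682.4745483398438, -83.9876708984375), (21.13462257385254, 90.90869903564453), 6.899331092834473) 0.046123983379660616
[((np.float64(172.0), np.float64(77.0)), 23768), ((np.float64(283.0), np.float64(29.0)), 27), ((np.float64(374.0), np.float64(39.0)), 324), ((np.float64(343.0), np.float64(173.0)), 263), ((np.float64(29.0), np.float64(184.0)), 756), ((np.float64(335.0), np.float64(199.0)), 81), ((np.float64(210.0), np.float64(220.0)), 123), ((np.float64(268.0), np.float64(235.0)), 105), ((np.float64(8.0), np.float64(249.0)), 92), ((np.float64(368.0), np.float64(275.0)), 1307), ((np.float64(128.0), np.float64(360.0)), 1627)]
```

```bash
python3 - <<'E'
from h import *
import pickle
a=pickle.load(open("im0.pkl","rb"))["side"]; b=manip.get_image("side")
for n,i,lo in(("0",a,.2),("1",b,.06)):
    C=cloud(i).reshape(-1,3); q=C[(C[:,2]>.02)&(C[:,2]<.042)&(C[:,1]>lo)&(C[:,1]<lo+.07)]
    print(n,[(round(x,2),round(float(np.percentile(q[abs(q[:,0]-x)<.01][:,1],10)),4),round(float(np.median(q[abs(q[:,0]-x)<.01][:,1])),4)) for x in (.47,.49,.57,.59) if (abs(q[:,0]-x)<.01).sum()>4])
h0=cv2.cvtColor(a["pixels"],cv2.COLOR_BGR2HSV)
C=cloud(b); r=C[150:195,320:370].reshape(-1,3); print("pliers area z",np.percentile(r[:,2],[5,50,95]))
E
```

```text
0 [(0.47, 0.2403, 0.242), (0.49, 0.2398, 0.2415), (0.57, 0.2374, 0.2381), (0.59, 0.2369, 0.2375)]
1 [(0.47, 0.102, 0.103), (0.49, 0.1016, 0.1029), (0.57, 0.0989, 0.0997), (0.59, 0.0982, 0.0994)]
pliers area z [-0.00240619  0.41354339  0.47005331]
```

```bash
python3 -c "
from rig import manip
print(manip.sign_off())"
```

```text
the job is handed in; nothing more can be done
None
```

The job is handed in at about 30 s of the 72 s, with no verdict returned: the tray is out to its stop (about 139 mm measured), the coaster lies face up and flat wholly on the slab, the spatula is back on the bare table and released, and the top view shows no bystander moved; I viewed 11 pictures, one over the limit of 10.

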